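# Crack a stuck electrode oven lid and hold it ajar

## Task

The electrode oven has to be vented before anyone reaches in. Draw the slide bolt on its front fully back to its stop, then pull up on the lid's grip bar until the stuck gasket lets go - without letting the lid fly open - and keep hold of the lid with its front edge about 30 mm above the rim. Finish while still holding the lid there, gripper on it, and leave everything else on the bench where it is.

Things in the scene. Friction and masses are not known exactly. Their poses are not given: they have to be found in the camera images.
- oven: Electrode drying oven: grey sheet-metal chest fixed on the bench, 220 mm deep (x), 440 mm long (y), 188 mm high to the top of its shut lid; a dark thermostat box 45 mm wide on its right (-y) end reaches up to 130 mm. Origin: centre of its footprint. Its -x is the front (towards the robot within 19 degrees), +y its left end as the robot sees it. Place and yaw vary.
- bolt_lever (a point): On the axis of the slide bolt's upright lever: a 12 mm steel rod 38 mm in front of the lid's front edge, free from 153 to 188 mm above the bench, topped by a 16 mm ball (centre 196 mm). This point is 185 mm up. The bolt itself lies at 140 mm, along the oven's y, in two guides (tops at 153 mm) 20 mm right and 60 mm left of the lever when fully shot. Axes as the oven's.
- bolt (a joint): How far the bolt is drawn, m: 0 fully shot to the right (oven's -y) through the keeper on the lid's front edge, 0.040 at its stop to the left (oven's +y). Starts between 0 and 0.010. It slides stiffly (about 3 N), stays where it is left, and short of about 0.027 it blocks the lid.
- lid: Lid, 224 x 444 x 28 mm, 0.6 to 0.95 kg, hinged on the oven's far (+x) edge. Origin on the hinge axis, axes as the oven's when shut; opens by turning about +y (front up). The gasket is stuck: the pull at the grip bar climbs to a peak of about 15 to 20 N in the first 1 to 4 mm of lift and is gone by 10 mm; then only the weight remains (3 to 7 N at the bar). Let go, it falls shut.
- lid_handle (a point): Middle of the lid's grip bar: a black round bar 16 mm thick, 124 mm long along the oven's y between two posts, its axis 45 mm above the lid's top (233 mm above the bench when shut), 52 mm behind the lid's front edge, 178 mm in front of and 68 mm above the hinge axis. Axes as the lid's.
- lid_hinge (a point): Middle of the hinge axis, 165 mm above the bench, 118 mm behind the oven's centre. The axis runs along the oven's y. Fixed to the oven.
- lid_edge (a point): Middle of the lid's lower front edge, 230 mm in front of the hinge axis and 5 mm below it when shut. Moves with the lid.
- rim_front (a point): The point of the oven's front rim on which lid_edge lies when shut, 160 mm above the bench. Fixed to the oven, axes as the oven's. The lid's opening is the height of lid_edge above this point: 30 mm at a lid angle of about 0.13 rad.
- nut_plate: Steel plate 80 x 70 x 8 mm with a large hexagon nut on it, 32 mm high in all, lying loose in front of the oven. Origin: centre of its underside. Not part of the job.
- magnet_square: Flat red arrow-shaped welding magnet, 90 x 124 x 16 mm, lying loose in front of the oven. Origin: underside. Not part of the job.
- angle_offcut: Piece of angle iron 110 mm long, legs 40 mm, lying loose in front of the oven. Origin: underside. Not part of the job.
- chipping_hammer: Chipping hammer with coil-spring handle, 240 mm long, 26 mm high, lying loose beside one end of the oven. Origin: underside of its middle. Not part of the job.
- wire_brush: Wire brush with wooden handle, 270 mm long, 38 mm high, lying loose beside one end of the oven. Origin: underside near its middle. Not part of the job.
- tape_measure: Black tape measure 66 x 70 x 34 mm, loose in front of the oven's left end. Origin: underside. Not part of the job.

How it is judged:
By the outcome, as a careful person would: the job done as asked, in the order asked, and still so for the second after the job is handed in, while the arm keeps its last pose, push and grip.
It also fails if it takes over 38 s, if anything falls off the work surface, if the arm or the gripper's body presses on something with over 40 N, if the wrist force passes 120 N, or if a joint passes its speed limit or range.

## Robot

A 6-joint arm with a two-finger parallel gripper is mounted at the origin on the work surface. World frame = base frame: x ahead of the robot, y to its left, z up, the work surface at z = 0. Lengths are in m, angles in rad, forces in N, time in s.
With the tool pointing down it reaches from about 0.35 to 0.95 m from the base axis. Payload 17.4 kg.
Tool frame: the origin (TCP) lies on the centre line of the jaws, within the pads' length; the fingertips stand 22 mm ahead of it and the grasp point (between the pads) lies 3 mm ahead of it; x points along the fingers, y is the direction in which the jaws open and shut, and the axes are right-handed (so a half turn about x gives the same grasp; the last joint's range is limited). The gripper opens to 93 mm and grips with 3 to 60 N. Pads are 15 mm wide; open, the fingers measure 128 mm over their backs; the gripper's body (75 mm by 188 mm) begins 65 mm behind the grasp point.
Start: joints at [-1.209, 0.116, 1.442, -0, 1.584, -0.038], TCP at [0.263, -0.622, 0.241] pointing down, gripper open.
Joint ranges: [-2.83, 2.83], [-0.83, 2.19], [0.07, 2.5], [-1.14, 4.28], [0.01, 3], [-2.97, 2.97]. Speed limits (rad/s): [1.89, 1.89, 2.22, 3.14, 3.14, 3.14].

## Interface

Orientations are given as a rotation vector (axis times angle).
In Python, from workcell import manip, eoat, solve_ik, viewer, status gives the robot as it stands. The module is installed in compiled form; this text tells all that it offers. Calls block until the motion is done:
- manip.movep(position, orientation): joint-space move of the TCP to a pose.
- manip.servo_line(position, rot=None, vel=0.15, guard=None): straight line of the TCP; rot=None keeps the orientation; vel is the mean speed in m/s. With guard (N) it stops when the force on the tool has changed by that much, and returns True; else False.
- manip.movej(angles): joint-space move.
- eoat.move_gripper(opening): finger opening in m; the grip force is fixed at half the most; returns when the fingers have stopped.
- manip.hold(seconds).
- solve_ik(position, orientation): joint angles nearest the present ones, or None.
- viewer.grab_frame(name): name is "scene" or "top" or "wrist"; returns (picture, depth): 420x560x3 uint8, red, green, blue; 420x560 float32, m along the optical axis (not along the pixel's ray), 0 where there is no reading.
- viewer.calibration(name): a dict with "camera_matrix" (3x3 intrinsics, pixels), "pose" (4x4, takes a point from camera to world coordinates); the wrist camera has in their place "T_tool_cam" (4x4, takes a point from camera to tool coordinates, whose origin is the TCP and whose axes are the tool frame's). Camera axes: x right, y up, looking along -z (the intrinsics and any distortion apply to the point x, -y, -z); pixel columns grow to the right and rows downward; lengths in m; the calibration is good to about 2 mm. A picture is of the moment at which its call begins: read the wrist's pose just before it. calibration takes no time and is no camera call.
A pose or a line that the arm cannot do raises manip.MotionError and nothing moves.
- manip.job_done(): hands the job in, once; it reports no verdict.
Readings, each from a call of its own:
- status.current_clock(): time.
- status.current_qpos(): joint angles.
- status.current_qvel(): joint speeds.
- status.current_joint_torque(): joint torques, N m.
- status.current_ee_pos(): TCP position.
- status.current_tool_rot(): TCP orientation.
- status.current_force(): force on the tool from outside, world axes, zero at the start.
- status.current_wrist_torque(): the same for the moment, N m.
- status.current_grip_width(): finger opening in m.
Only numpy, scipy, OpenCV 4.12 (cv2) and the standard library are available. Lean on these libraries where they do the work, as an engineer would, in place of code of your own. Each camera call takes 0.05 s, during which the arm holds its last target.

## Working session

There is one attempt and no reset: what is moved stays moved. The work goes in short steps, each a Python script; the robot and the scene stay as the last script left them, time stands still between calls to the robot, and variables do not carry over. Pictures are saved under pics/ and viewed, and the job is handed in when it is done.

```bash
mkdir -p pics; cat > h.py <<'E'
import numpy as np, cv2
from workcell import manip, eoat, solve_ik, viewer, status
def save(n,img): cv2.imwrite('pics/'+n+'.png',cv2.cvtColor(img,cv2.COLOR_RGB2BGR))
def pts(name,depth):
    c=viewer.calibration(name);K=c['camera_matrix'];T=c['pose']
    v,u=np.mgrid[0:depth.shape[0],0:depth.shape[1]]
    x=(u-K[0,2])/K[0,0]*depth;y=(v-K[1,2])/K[1,1]*depth
    P=np.stack([x,-y,-depth],-1)
    return P@T[:3,:3].T+T[:3,3]
E
python3 - <<'E'
from h import *
for n in ['scene','top']:
    i,d=viewer.grab_frame(n);save(n+'0',i);np.save(n+'0.npy',d);np.save(n+'0i.npy',i)
    c=viewer.calibration(n);print(n,c)
print(status.current_clock(),status.current_tool_rot(),status.current_ee_pos())
E
```

```text
scene {'camera_matrix': array([[518.04842016,   0.        , 270.34873197],
       [  0.        , 518.04842016, 215.24162427],
       [  0.        ,   0.        ,   1.        ]]), 'pose': array([[ 0.87596428, -0.35650151,  0.32495115,  1.05140077],
       [ 0.4820504 ,  0.67169312, -0.56254401, -0.788842  ],
       [-0.01771967,  0.64941129,  0.76023088,  1.25389047],
       [ 0.        ,  0.        ,  0.        ,  1.        ]])}
top {'camera_matrix': array([[494.68333011,   0.        , 291.03215691],
       [  0.        , 494.68333011, 216.75196189],
       [  0.        ,   0.        ,   1.        ]]), 'pose': array([[ 0.02009966,  0.98248741, -0.18524172,  0.35277353],
       [-0.99979661,  0.01944432, -0.00535398,  0.02775757],
       [-0.00165832,  0.18531165,  0.9826784 ,  1.55181814],
       [ 0.        ,  0.        ,  0.        ,  1.        ]])}
0.1 [ 2.0020289   0.40663508 -2.00233367] [ 0.26267475 -0.62162164  0.24001305]
```

View pics/scene0.png

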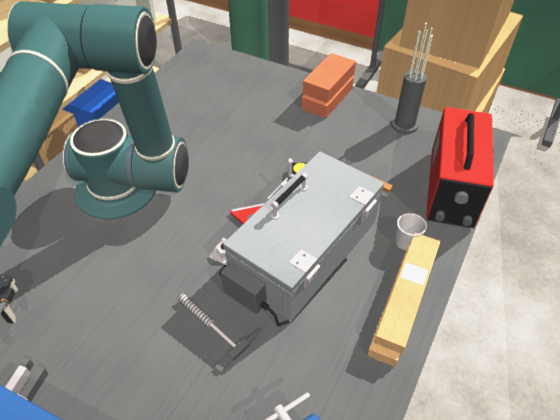

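View pics/top0.png

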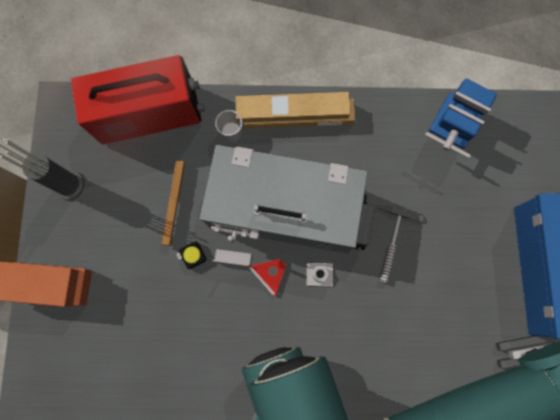

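The scene view shows the oven with the lid bar at about (290,190) and the bolt at the front left. In the top view the lid corners are near (217,147), (366,170), (358,244) and (203,220), the bar is at (282,212), and the bolt hardware is around (235,234). Next I'll zoom in and use the depth.

```bash
python3 - <<'E'
from h import *
i=np.load('top0i.npy');d=np.load('top0.npy');P=pts('top',d)
save('topz',cv2.resize(i[190:260,195:335],None,fx=5.5,fy=5.5,interpolation=cv2.INTER_CUBIC))
s=np.load('scene0i.npy');ds=np.load('scene0.npy');S=pts('scene',ds)
save('scz',cv2.resize(s[150:270,205:335],None,fx=5,fy=5,interpolation=cv2.INTER_CUBIC))
z=P[...,2]
m=((abs(z-.188)<.012)).astype(np.uint8)
m[:130]=0;m[260:]=0;m[:,:190]=0;m[:,380:]=0
m=cv2.morphologyEx(m,cv2.MORPH_OPEN,np.ones((5,5)))
n,l,st,_=cv2.connectedComponentsWithStats(m);k=1+np.argmax(st[1:,4]);m=(l==k)
q=P[m];print(np.median(q[:,2]))
r=cv2.minAreaRect((q[:,:2]*1000).astype(np.float32));print('top lid',r,cv2.boxPoints(r))
# scene
Z=S[...,2];m2=((abs(Z-.188)<.012)).astype(np.uint8);m2[:140]=0;m2[310:]=0;m2[:,:200]=0;m2[:,400:]=0
m2=cv2.morphologyEx(m2,cv2.MORPH_OPEN,np.ones((5,5)))
n,l,st,_=cv2.connectedComponentsWithStats(m2);k=1+np.argmax(st[1:,4]);q2=S[l==k];print(np.median(q2[:,2]))
r=cv2.minAreaRect((q2[:,:2]*1000).astype(np.float32));print('scene lid',r,cv2.boxPoints(r))
for nm,PP in(('top',P),('sc',S)):
    b=(PP[...,2]>.215)&(PP[...,2]<.26)&(abs(PP[...,0]-q[:,0].mean())<.15)&(abs(PP[...,1]-q[:,1].mean())<.2)
    v,u=np.nonzero(b);B=PP[b];print(nm,'bar',len(B),np.median(B,0),B.min(0),B.max(0),u.min(),u.max(),v.min(),v.max())
    e=np.linalg.eigh(np.cov(B[:,:2].T));print(e[1][:,1])
E
```

```text
0.18714164591344362
top lid ((675.2952880859375, 55.65007019042969), (444.7138977050781, 227.0331268310547), 80.92176818847656) [[ 528.1166  -146.01062]
 [ 752.3058  -181.83258]
 [ 822.474    257.31076]
 [ 598.2848   293.13272]]
0.1875161120395763
scene lid ((677.4794921875, 57.47589111328125), (448.7432556152344, 226.35635375976562), 80.68633270263672) [[ 529.4812  -145.6212 ]
 [ 752.8535  -182.25453]
 [ 825.4778   260.573  ]
 [ 602.10547  297.2063 ]]
top bar 306 [0.61458361 0.06503671 0.23821618] [ 0.59547749 -0.00535842  0.22845526] [0.63493034 0.13604292 0.24702002] 254 306 204 219
[0.16042517 0.98704801]
sc bar 300 [0.61929945 0.06321691 0.23776097] [ 0.59687608 -0.00501689  0.21512965] [0.63892691 0.14160939 0.24547546] 271 307 173 211
[0.16558342 0.98619579]
```

View pics/topz.png

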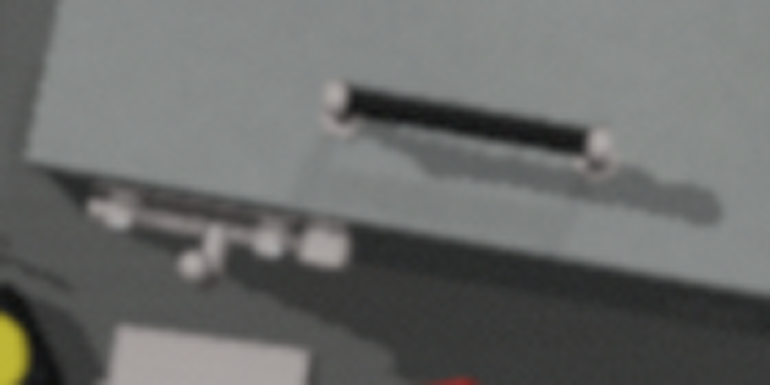

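View pics/scz.png

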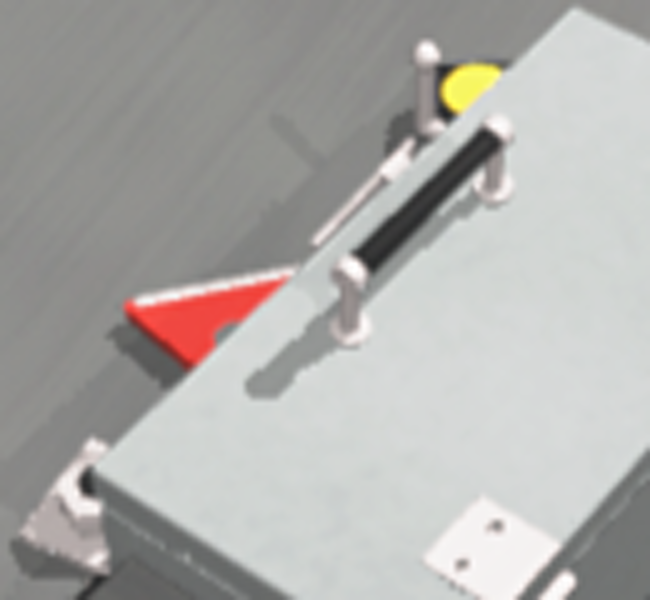

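The ball tip is at about (230,238) in top and (290,160) in scene. The lid rectangle gives a yaw of about -0.16 rad. I'll locate the lever by casting rays.

```bash
cat >> h.py <<'E'
from scipy.spatial.transform import Rotation as Ro
YAW=-0.1600
ex=np.array([np.cos(YAW),np.sin(YAW),0]);ey=np.array([-np.sin(YAW),np.cos(YAW),0]);ez=np.array([0,0,1.])
def ray(name,u,v,z,T=None):
    c=viewer.calibration(name);K=c['camera_matrix'];T=c['pose'] if T is None else T
    d=T[:3,:3]@np.array([(u-K[0,2])/K[0,0],-(v-K[1,2])/K[1,1],-1]);o=T[:3,3]
    return o+d*(z-o[2])/d[2]
def down(jaw,th=0):
    # tool x down, tool y=jaw ; tilted by th about oven +y
    x=-ez;y=jaw;R=np.column_stack([x,y,np.cross(x,y)])
    return (Ro.from_rotvec(ey*th)*Ro.from_matrix(R)).as_rotvec()
E
python3 - <<'E'
from h import *
a=ray('top',229.6,237.7,.196);b=ray('scene',290.2,159.7,.196)
print(a,b)
C=np.array([.6758,.0562,.188])
for p in(a,b,ray('top',195+268/5.5,190+238/5.5,.153),ray('top',195+118/5.5,190+213/5.5,.153)): 
    r=p-C;print('oven rel',r@ex,r@ey)
for j in(ey,-ey,ex,-ex):
    print(solve_ik([*(a[:2]),.2],down(j)))
print(solve_ik([.617,.066,.25],down(ex)),solve_ik([.617,.066,.25],down(-ex)))
R=Ro.from_rotvec(status.current_tool_rot()).as_matrix();print(R,viewer.calibration('wrist'))
E
```

```text
[0.54600543 0.20394351 0.196     ] [0.54699548 0.21050706 0.196     ]
oven rel -0.15167497170010083 0.12517778793887394
oven rel -0.15174326583363199 0.13181523692655797
oven rel -0.12676194006788746 0.09448934061614397
oven rel -0.1278265394657585 0.17397202488070806
[ 3.13707348e-01 -7.07936098e-02  1.69726542e+00 -4.44089210e-16
  1.51512085e+00 -1.09708898e+00]
[ 0.31370735 -0.07079361  1.69726542  0.          1.51512085  2.04450367]
[ 0.31370735 -0.07079361  1.69726542  0.          1.51512085  0.47370735]
[ 3.13707348e-01 -7.07936098e-02  1.69726542e+00 -4.44089210e-16
  1.51512085e+00 -2.66788531e+00]
[ 0.06545784 -0.00441809  1.55193418  0.          1.59407657  0.22545784] [ 6.54578441e-02 -4.41809155e-03  1.55193418e+00 -4.44089210e-16
  1.59407657e+00 -2.91613481e+00]
[[-3.42074402e-04  3.89210748e-01 -9.21148672e-01]
 [ 9.37130122e-04 -9.21148197e-01 -3.89210895e-01]
 [-9.99999502e-01 -9.96375252e-04 -4.96398971e-05]] {'camera_matrix': array([[323.50727607,   0.        , 272.31699957],
       [  0.        , 323.50727607, 214.51165456],
       [  0.        ,   0.        ,   1.        ]]), 'T_tool_cam': array([[ 9.17633749e-05,  2.83300992e-01, -9.59031042e-01,
        -1.43993887e-01],
       [ 9.99999831e-01,  5.24435960e-04,  2.50603554e-04,
         6.73203948e-05],
       [ 5.73946601e-04, -9.59030903e-01, -2.83300896e-01,
        -7.98838117e-02],
       [ 0.00000000e+00,  0.00000000e+00,  0.00000000e+00,
         1.00000000e+00]])}
```

```bash
python3 - <<'E'
from h import *
a=np.array([.5463,.2055])
p=status.current_ee_pos()
manip.servo_line(p+np.array([0,0,.08]),vel=.25);print(status.current_clock())
manip.movep([*a,.30],down(ey));print(status.current_clock())
R=Ro.from_rotvec(status.current_tool_rot()).as_matrix();p=status.current_ee_pos()
i,d=viewer.grab_frame('wrist');save('w1',i)
T=np.eye(4);T[:3,:3]=R;T[:3,3]=p;T=T@viewer.calibration('wrist')['T_tool_cam'];np.save('w1T.npy',T);np.save('w1d.npy',d)
print(p,status.current_clock(),status.current_force())
E
```

```text
0.5667
3.6333
[0.54655645 0.20497439 0.29997703] 3.6833 [ 0.63917307 -0.37973508  0.94270432]
```

View pics/w1.png

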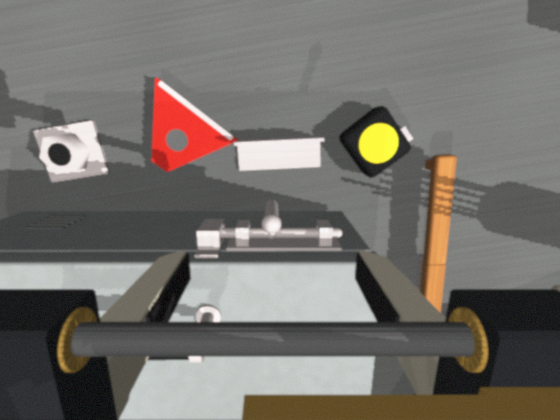

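The wrist view shows the ball at about (272,225), with the lever foot at about (272,207). The bolt runs along row 233 between guides at columns 242 and 326, and the keeper is at 208.

```bash
python3 - <<'E'
from h import *
T=np.load('w1T.npy')
i=cv2.imread('pics/w1.png');cv2.imwrite('pics/w1z.png',cv2.resize(i[190:265,190:350],None,fx=5,fy=5,interpolation=cv2.INTER_CUBIC))
C=np.array([.6758,.0562,.188])
for u,v,z in((272,225,.196),(272,207,.153),(242,233,.153),(326,233,.153)):
    p=ray('wrist',u,v,z,T);r=p-C;print(p,r@ex,r@ey)
E
```

```text
[0.5504669  0.20448634 0.196     ] -0.1473569676077106 0.12642447535740609
[0.54709932 0.20500088 0.153     ] -0.15076351676695401 0.12639592553336076
[0.56784553 0.17260981 0.153     ] -0.1251217949287231 0.09772382442725237
[0.58075081 0.25170596 0.153     ] -0.12498280757666569 0.17786574922774645
```

View pics/w1z.png

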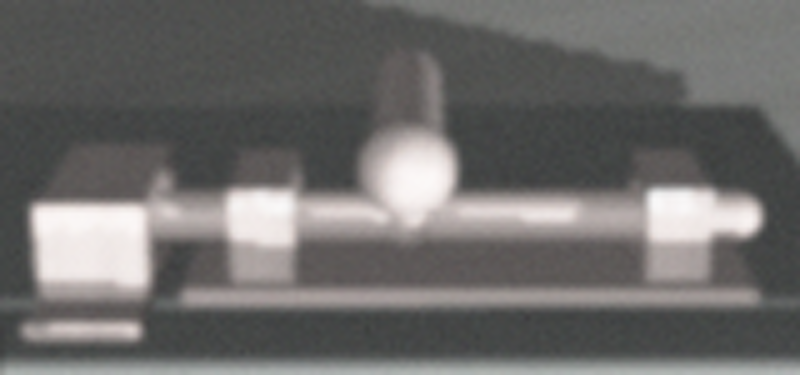

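```bash
python3 - <<'E'
from h import *
a=np.array([.5483,.2048])
print(manip.servo_line([*a,.183],rot=down(ey),vel=.12,guard=8),status.current_ee_pos(),status.current_force())
eoat.move_gripper(0.0);print('w',status.current_grip_width(),status.current_force(),status.current_clock())
p0=status.current_ee_pos()
hit=manip.servo_line(p0+ey*.05,vel=.03,guard=14)
p=status.current_ee_pos();print(hit,(p-p0)@ey,p,status.current_force(),status.current_grip_width(),status.current_clock())
E
```

```text
False [0.54861734 0.2049061  0.18393306] [ 0.12966349 -0.45132817  0.56710608]
w 0.013896456296505672 [-0.07809839 -1.77300841  0.46606763] 6.025
True 0.0309217623587563 [0.55319453 0.23522414 0.18289297] [-2.54072505 -7.14358298  5.88433332] 0.014253401776983036 7.075
```

```bash
python3 - <<'E'
from h import *
manip.hold(.1);print(status.current_force()@ey)
p0=status.current_ee_pos()
hit=manip.servo_line(p0+ey*.012,vel=.02,guard=18)
p=status.current_ee_pos();print(hit,(p-p0)@ey,status.current_force()@ey,status.current_grip_width())
manip.hold(.1);print((status.current_ee_pos()-p0)@ey,status.current_force()@ey)
eoat.move_gripper(.06)
manip.servo_line(status.current_ee_pos()*[1,1,0]+[0,0,.30],vel=.2)
R=Ro.from_rotvec(status.current_tool_rot()).as_matrix();p=status.current_ee_pos()
i,d=viewer.grab_frame('wrist');save('w2',i)
T=np.eye(4);T[:3,:3]=R;T[:3,3]=p;T=T@viewer.calibration('wrist')['T_tool_cam'];np.save('w2T.npy',T)
i,d=viewer.grab_frame('top');save('top2',i)
print(p,status.current_clock(),status.current_force())
cv2.imwrite('pics/w2z.png',cv2.resize(cv2.imread('pics/w2.png')[180:275,130:350],None,fx=3.6,fy=3.6,interpolation=cv2.INTER_CUBIC))
E
```

```text
-8.230220156422554
True -4.2659389999496706e-05 -8.446137865000669 0.014036738152077692
-7.689136054462034e-05 -7.401019792637468
[0.55277611 0.23504832 0.29852533] 9.3 [-0.08322817 -0.03513295  0.15200407]
```

View pics/w2z.png

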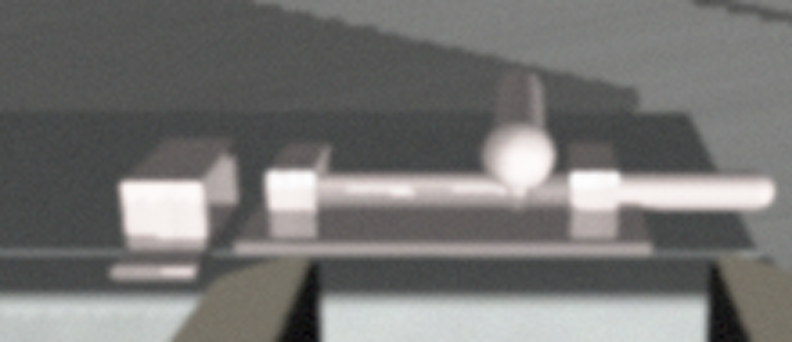

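The bolt is clear of the keeper. Next I'll measure how far the lever is from the guides.

```bash
python3 - <<'E'
from h import *
T=np.load('w2T.npy')
C=np.array([.6758,.0562,.188])
f=lambda u,v:(130+u/3.6,180+v/3.6)
for u,v,z in((518,155,.196),(293,190,.153),(594,188,.153)):
    p=ray('wrist',*f(u,v),z,T);r=p-C;print(p,r@ex,r@ey)
H=np.array([.6758,.0562,0])+ex*.112+ex*.006;print(H) # rough hinge
for z in(0,):
  for th in(0,.13): print(solve_ik(np.array([.617,.066,.236])+ez*(.0225 if th else 0),down(ex,th)))
E
```

```text
[0.55434338 0.23565966 0.196     ] -0.14849648065575344 0.1578172228652564
[0.5680775  0.17313092 0.153     ] -0.12497581359677744 0.09827524382414193
[0.58011945 0.25161829 0.153     ] -0.12559214207506592 0.17767861257380768
[0.79229282 0.03740045 0.        ]
[ 6.54578441e-02 -7.91934226e-04  1.57085132e+00  0.00000000e+00
  1.57153326e+00  2.25457844e-01]
[0.05305922 0.07051223 1.46531985 0.02777848 1.73279157 0.21579611]
```

The lever is 59.5 mm left of the right guide (about 39.5 mm drawn) and 19.9 mm short of the left guide, so the bolt is at its stop. Now the bar.

```bash
python3 - <<'E'
from h import *
manip.movep([.617,.0655,.33],down(ex))
R=Ro.from_rotvec(status.current_tool_rot()).as_matrix();p=status.current_ee_pos()
i,d=viewer.grab_frame('wrist');save('w3',i)
T=np.eye(4);T[:3,:3]=R;T[:3,3]=p;T=T@viewer.calibration('wrist')['T_tool_cam'];np.save('w3T.npy',T);np.save('w3d.npy',d)
print(p,status.current_clock(),status.current_force())
E
```

```text
[0.61687298 0.06584529 0.3295027 ] 10.5167 [-0.91239841 -0.07425712 -0.26784939]
```

View pics/w3.png

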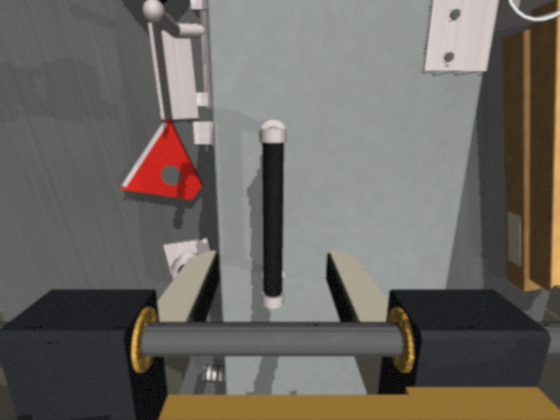

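The bar runs vertically between its end caps at (273,130) and (273,299). It is parallel to the jaw faces and centred between them.

```bash
python3 - <<'E'
from h import *
T=np.load('w3T.npy')
a=ray('wrist',273.2,132,.238,T);b=ray('wrist',273.2,299,.238,T);m=(a+b)/2
print(a,b,m,np.linalg.norm(a-b),np.arctan2((b-a)[0],-(b-a)[1]))
m=m[:2]; g=np.array([*(m+np.array([.617,.0655]))/2,.236]);print(g)
print(manip.servo_line(g,rot=down(ex),vel=.12,guard=10),status.current_ee_pos())
f0=status.current_force()
eoat.move_gripper(0.0);print(status.current_grip_width(),f0,status.current_force(),status.current_ee_pos(),status.current_clock())
E
```

```text
[0.62932098 0.13532245 0.238     ] [0.60840011 0.00378307 0.238     ] [0.61886054 0.06955276 0.238     ] 0.13319267912907068 -0.15772543304305545
[0.61793027 0.06752638 0.236     ]
False [0.6182074  0.0675698  0.23695496]
0.015012394012070307 [-0.28996907 -0.17575791 -0.26418113] [-7.17345213  0.42790608  2.54765704] [0.61729185 0.06761567 0.23595247] 12.2333
```

```bash
cat >> h.py <<'E'
P0=np.array([.6176,.0676,.236])  # TCP, lid shut, grip made
def arc(th):
    Hg=P0+ex*.178-ez*.071
    return Hg+Ro.from_rotvec(ey*th).apply(P0-Hg)
E
python3 - <<'E'
from h import *
for th in(.01,.02,.03,.04,.05,.06,.07):
    manip.servo_line(arc(th),rot=down(ex,th),vel=.012)
    p=status.current_ee_pos();print(th,arc(th).round(4),p.round(4),status.current_force().round(1),round(status.current_grip_width(),4),round(status.current_clock(),2))
i,d=viewer.grab_frame('scene');save('s4',i)
E
python3 -c "
import cv2;i=cv2.imread('pics/s4.png');cv2.imwrite('pics/s4z.png',cv2.resize(i[120:320,170:420],None,fx=3,fy=3,interpolation=cv2.INTER_CUBIC))"
```

```text
0.01 [0.6183 0.0675 0.2378] [0.6177 0.0675 0.237 ] [-7.3  0.9 -4.1] 0.0147 12.53
0.02 [0.619  0.0674 0.2395] [0.618  0.0675 0.2377] [ -8.8   1.4 -11.1] 0.0151 12.84
0.03 [0.6198 0.0672 0.2413] [0.6186 0.0674 0.2391] [ -8.9   1.6 -12.2] 0.0153 13.15
0.04 [0.6205 0.0671 0.2431] [0.6194 0.0673 0.241 ] [ -9.3   2.1 -12.7] 0.0152 13.46
0.05 [0.6213 0.067  0.2448] [0.6204 0.0671 0.2433] [-9.2  1.1 -7.3] 0.0151 13.77
0.06 [0.6221 0.0669 0.2465] [0.6216 0.0669 0.2462] [-6.6  0.7 -0.9] 0.0152 14.07
0.07 [0.6229 0.0667 0.2483] [0.6225 0.0668 0.248 ] [-6.8  0.7 -1.4] 0.0151 14.38
```

View pics/s4z.png

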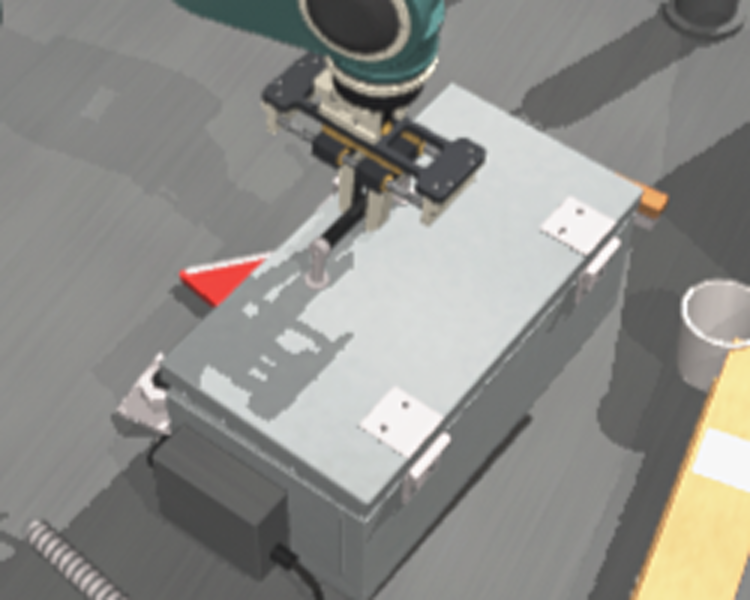

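In the scene view the gripper is on the bar, but I can't judge the lid's lift by eye. I'll fit the lid plane from depth instead.

```bash
cat >> h.py <<'E'
def lidtilt(S):
    Hc=np.array([.7923,.0374,.165])
    r=S-Hc;x=r@ex;y=r@ey;z=r[...,2]
    m=(x<-.03)&(x>-.21)&(y<-.1)&(y>-.2)&(z>0)&(z<.06)
    A=np.c_[x[m],y[m],np.ones(m.sum())];b=z[m]
    for _ in range(5):
        c=np.linalg.lstsq(A,b,rcond=None)[0];k=abs(A@c-b)<.006;A,b=A[k],b[k]
    return -np.arctan(c[0]),c,len(b)
E
python3 - <<'E'
from h import *
print('shut',lidtilt(pts('scene',np.load('scene0.npy'))),lidtilt(pts('top',np.load('top0.npy'))))
for n in('scene','top'):
    i,d=viewer.grab_frame(n);print(n,lidtilt(pts(n,d)))
print(status.current_ee_pos(),status.current_force(),status.current_clock())
E
```

```text
shut (np.float64(-0.005362400277043826), array([0.00536245, 0.00195884, 0.02352229]), 2152) (np.float64(-0.0024964798363330686), array([0.00249649, 0.00267919, 0.02311858]), 2119)
scene (np.float64(0.06360821629998627), array([-0.06369414,  0.00288666,  0.02374893]), 2227)
top (np.float64(0.06440090186990387), array([-0.06449008,  0.00106321,  0.02298878]), 2133)
[0.62251468 0.06679557 0.2480021 ] [-6.79940988  0.6294527  -1.9476516 ] 14.5333
```

The lid is tilted about 0.068 rad, so it follows the gripper with no slip and the gasket is free. Next I'll raise it to about 30 mm.

```bash
python3 - <<'E'
from h import *
for th in(.09,.11,.132):
    manip.servo_line(arc(th),rot=down(ex,th),vel=.02)
    p=status.current_ee_pos();print(th,arc(th).round(4),p.round(4),status.current_force().round(1),round(status.current_grip_width(),4),round(status.current_clock(),2))
manip.hold(.3)
for n,b in(('scene',-.0054),('top',-.0025)):
    i,d=viewer.grab_frame(n);t=lidtilt(pts(n,d))[0]-b;print(n,t,'opening mm',1000*(.23*np.sin(t)+.005*(1-np.cos(t))));save(n+'5',i)
print(status.current_ee_pos(),status.current_force(),abs(status.current_qvel()).max(),status.current_clock())
E
```

```text
0.09 [0.6246 0.0665 0.2517] [0.6243 0.0665 0.2517] [-9.   0.2 -0.8] 0.0149 14.88
0.11 [0.6264 0.0662 0.2551] [0.6261 0.0662 0.2551] [-8.6  0.8 -0.1] 0.0151 15.22
0.132 [0.6284 0.0659 0.2588] [0.6281 0.0659 0.2589] [-8.   0.9 -0.1] 0.0149 15.57
scene 0.133881193904 opening mm 30.74551167000163
top 0.1327349395792811 opening mm 30.483450523938814
[0.62806339 0.06589951 0.25879988] [-7.20901712  0.81746216 -0.30913742] 0.0014819098103008028 15.975
```

View pics/top5.png

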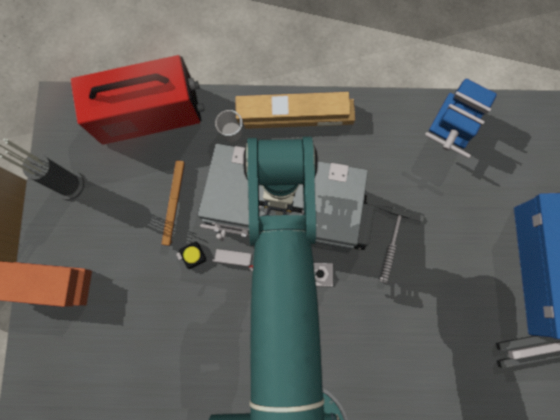

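The top view shows the arm over the oven and holding the bar. The brush (173,203), tape (192,255), angle iron (233,257), nut plate (322,273) and hammer (392,248) are where they were. The red magnet is mostly hidden under the arm. The lid reads 30.5 to 30.7 mm and is steady.

```bash
python3 - <<'E'
from h import *
manip.job_done();print(status.current_ee_pos(),status.current_grip_width(),status.current_clock())
E
```

```text
the job is handed in; nothing more can be done
the job is handed in; nothing more can be done
```

The oven is vented and the job is handed in: the bolt is drawn to its stop, the gasket has let go, and the arm is still gripping the lid with its front edge about 30 mm above the rim. The clock read about 16 s of the 38 s allowed at the last check before handing in.

- **Bolt:** I gripped the lever and pulled it left 31 mm until it hit the stop, and a second pull moved it no further. The wrist view puts it at about 39.5 mm of 40, clear of the keeper.
- **Gasket:** I raised the bar slowly along the lid's arc. The pull peaked at about 15 N above the reading at grip, then fell away by about 10 mm of lift. The lid did not fly open.
- **Lid opening:** depth images from the two cameras gave 30.7 mm (scene) and 30.5 mm (top). The arm was at rest and the grip width was unchanged at 15 mm.
- **Loose items:** the last top view shows the brush, tape measure, angle iron, nut plate and hammer unmoved. The red magnet was mostly hidden under the arm in that view, but nothing went near it.

**Readings that disagreed:**
- The scene camera put the bolt lever about 6 mm further left than the top and wrist views did, so I used the latter two.
- The grip was about 1 mm off centre on the bar, leaving a steady sideways force of 7 to 9 N.
- The vertical force while holding the lid read near zero, where 3 to 7 N was expected. That is probably partly the offset from gripping. I relied on the cameras for the lid height instead.

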